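# Unlatch the silver cage and hold its gate ajar

## Task

Open the little iron silver cage for a customer: first swing the hasp up off its staple and well back past upright, and leave it open; then take the sagging barrel bolt by its upright handle, lift it over the bent lip of its keeper while drawing it fully clear of the keeper. Still holding the bolt's handle, pull the gate towards you until its free edge stands about 8 cm open, and finish there holding the handle so that the sprung gate stays ajar; do not disturb the candlestick, bowl and jar standing around the cage.

Things in the scene. Friction and masses are not known exactly. Their poses are not given: they have to be found in the camera images.
- cage: Heavy fixed display cage of grey painted iron, 200 (x) x 400 (y) x 180 mm high, silver inside. Origin: centre of its underside, on the table. Its own -x side, which faces the robot, carries the gate; all sides are given in this cage frame. The front roof board, 12 mm thick, runs along the gate, 15 to 85 mm in front of the centre (to -x), and its top is 180 mm up.
- hasp (a joint): Flat steel hasp, 30 mm wide, 74 mm long, on the front roof board 70 mm to +y of the cage's centre; its hinge line runs along the cage's y axis at point hasp_hinge. 0 = lying flat to -x with its slot over the staple (a 16 mm high steel stub on the gate's top edge), pi/2 = upright, up to 2.3 = folded back towards +x. Stiff enough to stay at any angle.
- hasp_hinge (a point): Centre of the hasp's hinge line, 4 mm above the roof board: cage frame (-45, 70, 184) mm.
- hasp_tab (a point): Tip of the hasp's thumb tab: an upright steel tab 8 mm thick (along x), 14 mm wide (along y), standing 36 mm off the flat hasp, near its free end. When the hasp is flat this point lies 70 mm to -x of hasp_hinge and 38 mm above it, and turns with the hasp. It can be pinched from above along y, and then turns between the pads as the hasp swings.
- bolt (a joint): Draw of the steel barrel bolt on the gate, in m: 0 = shot home in the keeper, up to 0.050 = drawn along the gate towards its hinge (cage +y while shut). Friction about 2 N. A 12 mm rod, 29 mm in front (-x) of the gate's hinge line, its axis 165 mm up when sagged, with a thick round nose (30 mm diameter, 12 mm long) that clears the keeper once drawn 0.032.
- bolt_lift (a joint): How far the bolt, with its loose plate, is lifted straight up, in m: 0 = sagged down (it falls back by its own weight, about 0.33 kg), 0.022 = the most the worn slots allow. Below about 0.008 the nose catches behind the keeper's lip once the bolt is drawn about 0.010.
- bolt_handle: Upright square steel handle of the bolt, 14 x 14 mm, its top 62 mm above the rod's axis. Origin: centre of its top end; z up, y along the bolt. The upper 45 mm stand clear above the gate's top edge. With the bolt home and sagged it is at cage frame (-125, -60, 227) mm.
- keeper_lip (a point): Top edge, mid-length, of the keeper's bent-up lip: cage frame (-125, -133, 158) mm. The keeper is an open-topped steel channel, 35 mm long along y, on the cage's front stile; its 52 mm high cheeks hold the bolt's nose, and so the gate, shut until the nose is drawn out past the lip (cage y -130 mm).
- gate (a joint): Angle of the gate, 300 mm wide, 18 mm thick and 180 mm high, about its upright hinge line: 0 = shut, growing as the free edge swings towards the robot (cage -x); 0.27 = the free edge 80 mm open. A spring pulls it shut: about 1.2 N at 0 and 1.7 N at 0.27 rad, 200 mm from the hinge.
- gate_hinge (a point): Top of the gate's upright hinge line: cage frame (-96, 185, 180) mm.
- gate_edge (a point): Top of the gate's free edge, 300 mm from the hinge line: cage frame (-96, -115, 180) mm when shut.
- candlestick: Silver candlestick, 72 mm across, 118 mm high, standing on the table beside the cage. Origin: centre of its foot. Leave alone.
- bowl: Small silver bowl, 90 mm across, 50 mm high, on the table near the cage. Origin: centre of its underside. Leave alone.
- jar: Amber glass jar with black lid, 60 mm across, 75 mm high, on the table near the cage. Origin: centre of its underside. Leave alone.

How it is judged:
By the outcome, as a careful person would: the job done as asked, in the order asked, and still so for the second after the job is handed in, while the arm keeps its last pose, push and grip.
It also fails if it takes over 48 s, if anything falls off the work surface, if the arm or the gripper's body presses on something with over 40 N, if the wrist force passes 120 N, or if a joint passes its speed limit or range.

## Robot

A 6-joint arm with a two-finger parallel gripper is mounted at the origin on the work surface. World frame = base frame: x ahead of the robot, y to its left, z up, the work surface at z = 0. Lengths are in mm, angles in rad, forces in N, time in s.
With the tool pointing down it reaches from about 325 to 875 mm from the base axis. Payload 4.4 kg.
Tool frame: the origin (TCP) lies on the centre line of the jaws, within the pads' length; the fingertips stand ahead of it and the grasp point (between the pads) lies 6 mm ahead of it (ctrl.tcp_to_tips is the z of the fingertips in the tool frame, in mm); z points along the fingers, y is the line along which they close (so a half turn about z gives the same grasp; the last joint's range is limited). The gripper opens to 85 mm and grips with 20 to 120 N. Pads are 22 mm wide; open, the fingers measure 114 mm over their backs; the gripper's body (76 mm by 85 mm) begins 54 mm behind the grasp point. The pads swing forward as they close: fully open they stand 13 mm farther back than shut.
Start: joints at [1.002, 0.207, 1.542, -0, 1.393, -0.15], TCP at [233.842, 525.305, 256.282] pointing down, gripper open.
Joint ranges: [-2.73, 2.73], [-0.86, 2.22], [0.23, 2.46], [-1.11, 4.25], [0.08, 2.63], [-2.82, 2.82]. Speed limits (rad/s): [2.79, 2.79, 3.14, 3.14, 3.14, 3.14].

## Interface

Orientations are given as a 3x3 rotation matrix whose columns are the frame's x, y, z axes.
In Python, from plant import ctrl, sensors, optics gives the robot as it stands. Calls block until the motion is done:
- ctrl.move_ptp(position, orientation): joint-space move of the TCP to a pose.
- ctrl.move_l(position, rot=None, vel=150, threshold=None): straight line of the TCP; rot=None keeps the orientation; vel is the mean speed in mm/s. With threshold (N) it stops when the force on the tool has changed by that much, and returns True; else False.
- ctrl.set_joints(angles): joint-space move.
- ctrl.gripper_to(opening, force=None): finger opening in mm; force is the grip in N (None keeps the last); returns when the fingers have stopped.
- ctrl.hold(seconds).
- ctrl.solve_ik(position, orientation): joint angles nearest the present ones, or None.
- sensors.read_state(): the state.
- optics.grab_frame(name): name is "scene" or "side" or "wrist"; returns (picture, depth): 420x560x3 uint8, red, green, blue; 420x560 float32, mm along the optical axis (not along the pixel's ray), 0 where there is no reading.
- optics.camera_params(name): a dict with "mtx" (3x3 intrinsics, pixels), "R" (3x3) and "t" (3): a world point X has camera coordinates R X + t; the wrist camera has in their place "T_tool_cam" (4x4, takes a point from camera to tool coordinates, whose origin is the TCP and whose axes are the flange's). Camera axes: x right, y down, z forward; pixel columns grow to the right and rows downward; lengths in mm; the calibration is good to about 2 mm. A picture is of the moment at which its call begins: read the wrist's pose just before it. camera_params takes no time and is no camera call.
A pose or a line that the arm cannot do raises ctrl.MotionError and nothing moves.
- ctrl.finish_job(): hands the job in; it is judged then, once.
The state is a dict: "t": time; "q": joint angles; "qvel": joint speeds; "tau": joint torques, N m; "eef_pos": TCP position; "eef_rot": TCP orientation; "force": force on the tool from outside, world axes, zero at the start; "wrist_torque": the same for the moment, N m; "grip_width": finger opening in mm; "grasp_force": force on a finger pad.
Only numpy, scipy, OpenCV 4.12 (cv2) and the standard library are available. Lean on these libraries where they do the work, as an engineer would, in place of code of your own. Each camera call takes 0.05 s, during which the arm holds its last target. There are 200 camera calls.

## Working session

There is one attempt and no reset: what is moved stays moved. The work goes in short steps, each a Python script; the robot and the scene stay as the last script left them, time stands still between calls to the robot, and variables do not carry over. Pictures are saved under pics/ and viewed, at most 10 in all, crops included, and the job is handed in when it is done.

```bash
mkdir -p pics; ls
python3 - <<'E'
from plant import ctrl, sensors, optics
import cv2, numpy as np
s=sensors.read_state(); print(s['t'],s['eef_pos'],s['eef_rot'],ctrl.tcp_to_tips)
for n in("scene","side"):
    im,d=optics.grab_frame(n); p=optics.camera_params(n)
    np.savez(f'pics/{n}.npz',im=im,d=d,K=p['mtx'],R=p['R'],t=p['t'])
    cv2.imwrite(f'pics/{n}.png',im[...,::-1]); print(n,p)
E
```

```text
pics
0.0 [233.45129424 524.7036752  255.12113646] [[-9.13561816e-01  4.06698029e-01 -1.23383823e-03]
 [ 4.06699752e-01  9.13559868e-01 -1.91807583e-03]
 [ 3.47107432e-04 -2.25408254e-03 -9.99997399e-01]] 25.0
scene {'mtx': array([[443.09334774,   0.        , 281.24914132],
       [  0.        , 443.09334774, 204.92161488],
       [  0.        ,   0.        ,   1.        ]]), 'R': array([[ 0.59217759,  0.80569977,  0.01317509],
       [ 0.54018712, -0.38479122, -0.74842073],
       [-0.59793275,  0.450315  , -0.66309338]]), 't': array([-326.68201314, -154.67365343, 1507.03760901])}
side {'mtx': array([[428.61836596,   0.        , 272.41197437],
       [  0.        , 428.61836596, 201.62133959],
       [  0.        ,   0.        ,   1.        ]]), 'R': array([[ 0.73486575, -0.67817793,  0.00685728],
       [-0.49734007, -0.54573113, -0.67441114],
       [ 0.46111298,  0.49219125, -0.73832418]]), 't': array([-368.09843309,  374.03237591,  826.51289899])}
```

View pics/scene.png

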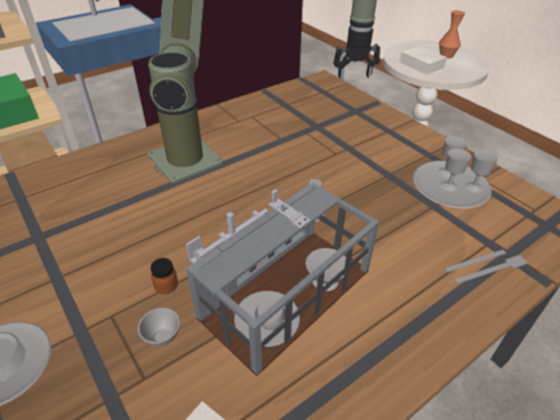

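View pics/side.png

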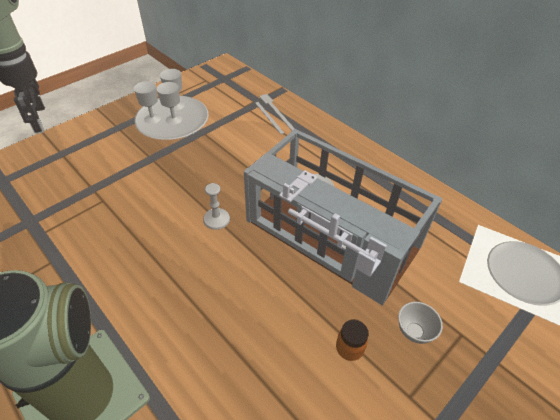

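The scene view shows the cage with the gate towards the robot, the bowl at (160,325) and the jar at (163,275). In the side view the hasp is at (297,184), the bolt handle at (336,222), the keeper at (375,248) and the candlestick at (215,210). Next I'll build a height map to fit the cage pose.

```bash
cat > cloud.py <<'E'
import numpy as np
def cloud(f):
    z=np.load(f); d=z['d']; v,u=np.nonzero(d>0); dd=d[v,u]
    K=z['K']; c=np.stack([(u-K[0,2])/K[0,0]*dd,(v-K[1,2])/K[1,1]*dd,dd],1)
    return (c-z['t'])@z['R'], np.stack([u,v],1)
E
python3 - <<'E'
from cloud import *
import cv2
img=np.zeros((600,800,3),np.uint8)
for i,n in enumerate(("scene","side")):
    P,uv=cloud(f'pics/{n}.npz')
    x,y,z=P.T
    t=P[(abs(x-550)<300)&(abs(y)<350)&(abs(z)<8)]; print(n,'table z',np.median(t[:,2]))
    m=(z>165)&(z<260)&(x>200)&(x<1000)&(abs(y)<400)
    Q=P[m]; print(len(Q),Q.min(0),Q.max(0))
    top=Q[(Q[:,2]>170)&(Q[:,2]<190)]
    h,e=np.histogram(top[:,2],bins=20,range=(170,190)); print(h)
    print(cv2.minAreaRect(top[:,:2].astype(np.float32)))
    # topview 1px = 1mm: col = -y+400, row = 800-x
    for p in P[(z>15)&(z<300)]:
        r=int(800-p[0]); c=int(400-p[1]+0)
        if 0<=r<600 and 0<=c<800: 
            hgt=p[2]; col=(80,80,80) if hgt<165 else (0,200,0) if hgt<188 else (0,0,255)
            cv2.circle(img,(c,r),1,col if i else tuple(int(k*.7)for k in col),-1)
cv2.imwrite('pics/top.png',img)
E
```

```text
scene table z 1.7181406299943984
8480 [ 516.52055835 -270.86835546  165.0154226 ] [785.26964059 158.98858653 229.58222246]
[  97  149  152  125  114  103  118  179  295  661 1412 1941 1424  654
  196   68   63   66   77   68]
((628.4016723632812, -59.15022277832031), (252.57272338867188, 405.4548645019531), 9.551599502563477)
side table z -0.6660519176919729
8794 [ 516.8998134  -272.83017541  165.02763986] [787.07665672 155.41897162 228.44494686]
[ 174  125  106  129  154  202  379  948 1769 1805 1042  394  126   51
   61   70   89   66   38   37]
((630.0887451171875, -61.7703857421875), (253.54307556152344, 400.9062194824219), 9.69072437286377)
```

View pics/top.png

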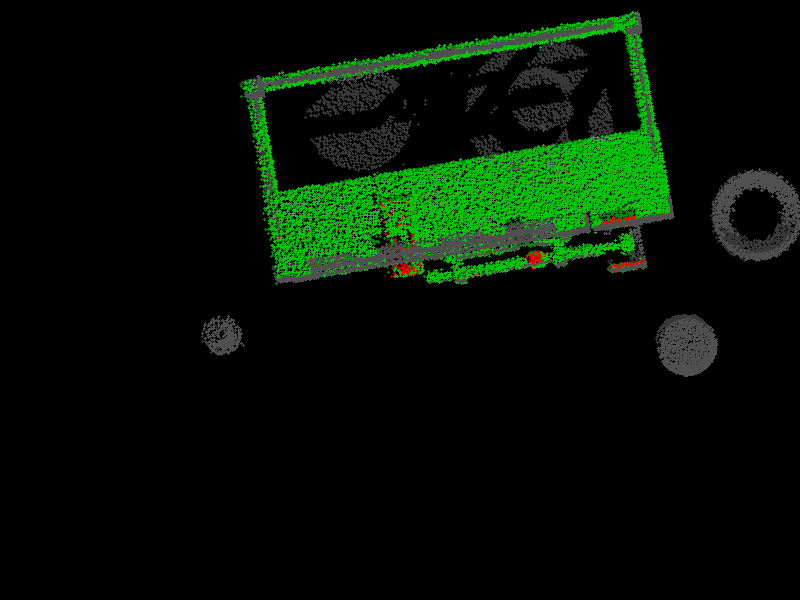

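The top view shows the cage yawed about 9.6°. Its front corners are at (277,282) and (672,215), the tab at (406,268) and the handle at (534,257), and the candlestick, bowl and jar stand clear. Now I'll refine the pose and compare predicted against measured features.

Run:
```python
from cloud import *
th=np.radians(9.63)
for n in("scene","side"):
    P,uv=cloud(f'pics/{n}.npz'); x,y,z=P.T
    m=(z>168)&(z<188)&(x>450)&(x<800)&(y>-300)&(y<200); Q=P[m]
    # yaw: back edge fit
    for it in range(3):
        R=np.array([[np.cos(th),-np.sin(th)],[np.sin(th),np.cos(th)]])
        L=Q[:,:2]@R
        ys=np.linspace(L[:,1].min()+25,L[:,1].max()-25,30)
        b=[np.percentile(L[abs(L[:,1]-c)<7,0],97) for c in ys]
        k=np.polyfit(ys,b,1); th-=np.arctan(k[0])
    R=np.array([[np.cos(th),-np.sin(th)],[np.sin(th),np.cos(th)]]); L=Q[:,:2]@R
    xb=np.median(b); rails=L[(L[:,0]>xb-120)]
    ylo,yhi=np.percentile(rails[:,1],[.7,99.3])
    fr=L[abs(L[:,1]-(ylo+yhi)/2-150)<20][:,0]
    c=R@np.array([xb-100,(ylo+yhi)/2])
    print(n,'yaw',np.degrees(th),'width',yhi-ylo,'centre',c)
    A=P.copy(); A[:,:2]=(P[:,:2]-c)@R
    for nm,e in (('handle',(-125,-60)),('tab',(-115,70)),('keeper',(-125,-133))):
        B=A[(abs(A[:,0]-e[0])<25)&(abs(A[:,1]-e[1])<18)&(A[:,2]>(205 if nm!='keeper' else 150))]
        print(nm,len(B),B.min(0),B.max(0),np.median(B,0))
    H=P[(z>190)&(z<260)&(x>400)&(x<800)&(y>-300)&(y<200)]
```

```text
scene yaw 9.762690339507435 width 396.8189661233558 centre [652.55123055 -57.29836741]
handle 80 [-129.19152832  -65.85493586  205.63958665] [-115.83940635  -50.02798672  229.58222246] [-119.94639091  -60.1157571   220.13427218]
tab 46 [-117.39301696   62.57028071  206.58623421] [-107.89781944   78.16379599  226.51551072] [-110.89974353   68.74310485  219.39339772]
keeper 182 [-148.84475998 -150.98694031  157.2749246 ] [-100.0468484  -116.39138791  195.72518679] [-143.16472658 -138.4441943   181.48334816]
side yaw 9.565638258822869 width 395.85828554310683 centre [649.72859569 -59.16573195]
handle 89 [-128.52298632  -65.66260677  205.12138249] [-113.73657953  -52.42876015  228.44494686] [-124.80400727  -60.15786536  220.56144786]
tab 59 [-114.8008445    62.61742201  205.15280019] [-106.4461619    76.46275711  226.13157483] [-112.0923059    68.21603083  216.82404578]
keeper 333 [-146.2626493  -150.97258519  150.03397707] [-100.00648982 -115.09303451  194.95646142] [-125.69515184 -137.91473199  171.84585373]
```

```bash
cat > h.py <<'E'
import numpy as np, cv2
from plant import ctrl, sensors, optics
th=np.radians(9.66); C=np.array([654.1,-57.2,0])
R=np.array([[np.cos(th),-np.sin(th),0],[np.sin(th),np.cos(th),0],[0,0,1]])
W=lambda p: C+R@np.array(p,float)
L=lambda p: R.T@(np.array(p)-C)
def rot(phi=0):            # tool down, jaws along cage y turned by -phi
    a=th-phi; y=np.array([-np.sin(a),np.cos(a),0]); z=np.array([0,0,-1.])
    return np.column_stack([np.cross(y,z),y,z])
def tcp(g): return W(g)+[0,0,6]      # grasp point in cage frame -> TCP (tool down)
def st(tag=''):
    s=sensors.read_state(); g=s['eef_pos']+6*s['eef_rot'][:,2]
    print(tag,'t%.1f'%s['t'],'cage',L(g).round(1),'F',(R.T@s['force']).round(1),'w%.1f'%s['grip_width'],'gf%.0f'%s['grasp_force']); return s
def pic(cam,name):
    s=sensors.read_state(); im,d=optics.grab_frame(cam); p=optics.camera_params(cam)
    if cam=='wrist':
        T=np.eye(4); T[:3,:3]=s['eef_rot']; T[:3,3]=s['eef_pos']; M=np.linalg.inv(T@p['T_tool_cam']); Rr,t=M[:3,:3],M[:3,3]
    else: Rr,t=p['R'],p['t']
    np.savez(f'pics/{name}.npz',im=im,d=d,K=p['mtx'],R=Rr,t=t); cv2.imwrite(f'pics/{name}.png',im[...,::-1])
E
python3 - <<'E'
from h import *
from cloud import cloud
ctrl.move_ptp(tcp((-115,70,290)),rot()); ctrl.gripper_to(40,30); st()
pic('wrist','w1')
P,_=cloud('pics/w1.npz'); A=(P-C)@R
for e in ((-125,-60),(-115,70)):
    B=A[(abs(A[:,0]-e[0])<25)&(abs(A[:,1]-e[1])<18)&(A[:,2]>212)&(A[:,2]<232)]
    if len(B): print(e,len(B),np.percentile(B,[3,50,97],axis=0).round(1))
E
```

```text
t2.8 cage [-115.    70.1  290. ] F [-0.4  0.9 -0.6] w40.0 gf0
(-125, -60) 815 [[-131.4  -64.5  212.9]
 [-125.9  -55.7  224.7]
 [-118.7  -52.2  227. ]]
(-115, 70) 383 [[-118.    62.3  213.1]
 [-115.8   68.6  222.8]
 [-110.7   75.2  224.5]]
```

View pics/w1.png

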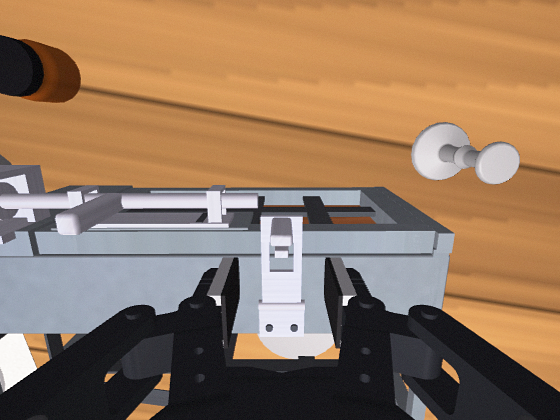

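The wrist view confirms the pose: the tab at (281,240) is centred between the fingers at columns 233 and 330, and the cloud agrees within 1.5 mm. I'll pinch and swing.

Run:
```python
from h import *
ctrl.move_l(tcp((-115,69,212)),rot(),150,threshold=15); st('down')
ctrl.gripper_to(10,30); s=st('grip')
if 12<s['grip_width']<17 :
    for a in np.linspace(0,2.1,9)[1:]:
        c,n=np.cos(a),np.sin(a); x,z=-70,28
        ctrl.move_l(tcp((-45+x*c+z*n,69,184-x*n+z*c)),rot(),100); st('%.2f'%a)
pic('side','s2'); pic('wrist','w2')
import cv2
im=cv2.imread('pics/s2.png')[120:320,180:460]; cv2.imwrite('pics/s2c.png',cv2.resize(im,None,fx=2.5,fy=2.5))
```

```text
down t3.5 cage [-114.5   68.8  212.7] F [0.7 0.  0. ] w40.0 gf0
grip t3.9 cage [-114.2   69.6  213.3] F [0.2 4.  2.9] w13.6 gf32
0.26 t4.2 cage [-105.8   69.6  229.1] F [-2.7  5.   1.6] w13.5 gf31
0.53 t4.5 cage [-92.2  69.7 242.9] F [-3.3  4.2 -0.7] w13.2 gf30
0.79 t4.9 cage [-74.9  69.7 252.9] F [-2.4  3.5 -1.4] w13.4 gf30
1.05 t5.2 cage [-55.6  69.7 258.3] F [-0.9  4.9 -0. ] w13.4 gf30
1.31 t5.6 cage [-35.6  69.7 258.8] F [-1.1  4.9  0.6] w13.5 gf29
1.58 t6.0 cage [-16.   69.7 254.3] F [-0.7  5.5  2.1] w13.2 gf29
1.84 t6.3 cage [  1.8  69.8 245.1] F [0.1 4.9 2. ] w13.3 gf29
2.10 t6.7 cage [ 16.6  69.8 231.7] F [0.7 5.6 2.8] w13.0 gf30
```

View pics/s2c.png

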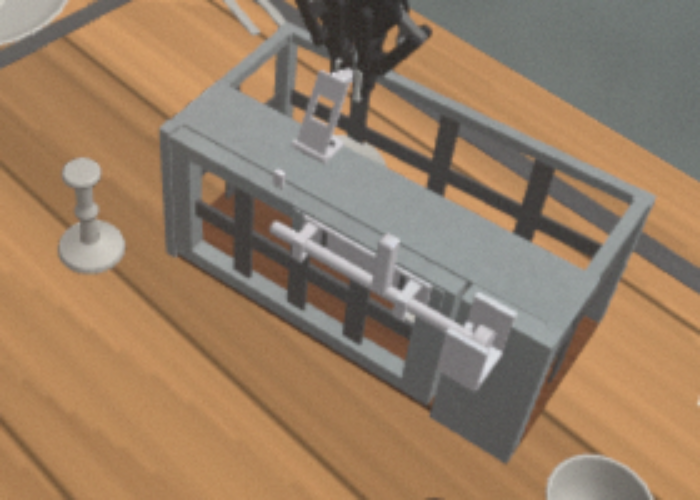

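The crop shows the hasp standing well back past upright at about (325,110), with the staple free at (279,180). The bolt handle is at (388,265). I'll release and take the handle.

Run:
```python
from h import *
ctrl.gripper_to(45); p=L(sensors.read_state()['eef_pos'])
ctrl.move_l(W(p+[3,0,75]),vel=200); st('up')
ctrl.move_l(tcp((-125,-59,300)),rot(),250)
ctrl.move_l(tcp((-125,-59,208)),rot(),120,threshold=15); st('down')
ctrl.gripper_to(10,60); s=st('grip')
if 12<s['grip_width']<17:
    g=L(s['eef_pos'])
    for dz in (5,10,15): 
        ctrl.move_l(W(g+[0,0,dz]),vel=40); st('lift')
pic('side','s3')
im=cv2.imread('pics/s3.png')[120:320,180:460]; cv2.imwrite('pics/s3c.png',cv2.resize(im,None,fx=2.5,fy=2.5))
```

```text
up t7.7 cage [ 17.3  68.3 304.9] F [-0. -0.  0.] w45.0 gf0
down t9.5 cage [-124.3  -59.2  208.9] F [-0.5 -0.2  0.1] w44.9 gf0
grip t9.9 cage [-124.4  -59.3  209.1] F [ 0.4 -0.3  3.6] w13.4 gf58
lift t10.2 cage [-124.6  -59.2  213.6] F [ 0.9 -1.2 -3.8] w12.8 gf58
lift t10.5 cage [-124.5  -59.2  219.2] F [ 1.1  0.1 -3.2] w12.9 gf59
lift t10.8 cage [-124.4  -59.2  224.5] F [-0.3  0.  -3.8] w13.4 gf59
```

View pics/s3c.png

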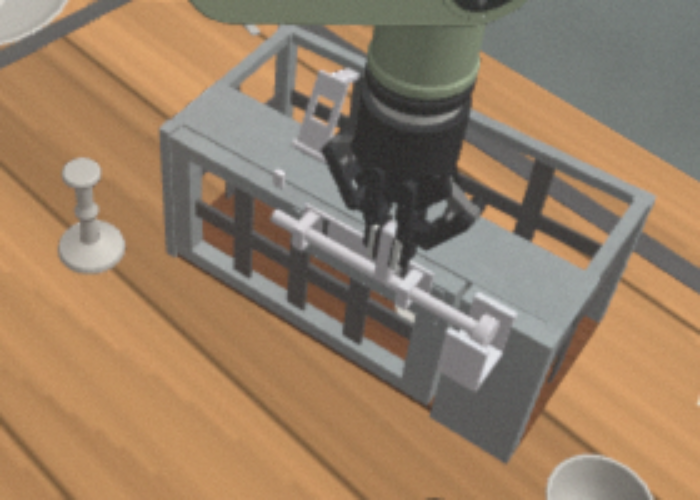

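The picture shows the bolt lifted, with its nose at (487,328) above the keeper lip, and the force change matches the bolt's weight. Next: draw the bolt and check it before swinging the gate.

Run:
```python
from h import *
g=L(sensors.read_state()['eef_pos'])
for dy in (12,24,36,45):
    if ctrl.move_l(W(g+[0,dy,0]),vel=40,threshold=15): st('STOP'); break
    st('draw')
pic('side','s4')
im=cv2.imread('pics/s4.png')[120:320,180:460]; cv2.imwrite('pics/s4c.png',cv2.resize(im,None,fx=2.5,fy=2.5))
```

```text
draw t11.3 cage [-124.5  -46.2  224.1] F [ 0.4  1.3 -3.5] w13.0 gf59
draw t11.7 cage [-124.5  -34.3  224.1] F [-0.   1.6 -3.3] w13.2 gf59
draw t12.2 cage [-124.5  -22.3  224.2] F [ 0.4  0.9 -3.2] w13.3 gf59
draw t12.5 cage [-124.5  -13.5  224.2] F [-0.2  0.7 -3.4] w13.0 gf59
```

View pics/s4c.png

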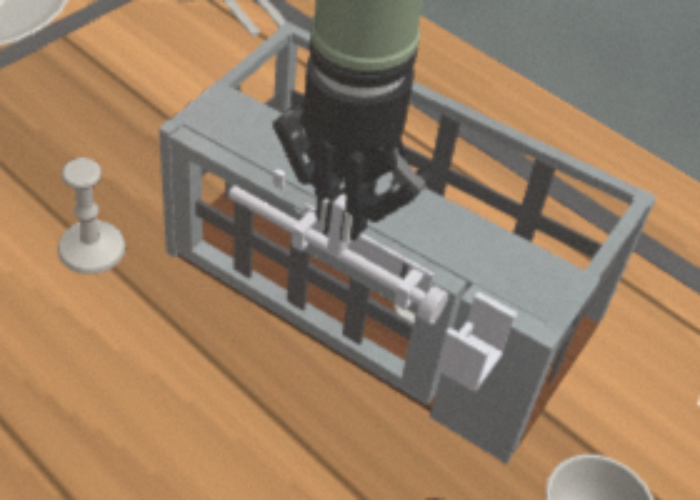

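The bolt nose at (435,305) is fully out of the keeper. I'll swing the gate along its arc.

Run:
```python
from h import *
g=L(sensors.read_state()['eef_pos']); hx,hy=-96,185
r=g-[hx,hy,0]
for f in np.linspace(0,.27,7)[1:]:
    c,s=np.cos(f),np.sin(f)
    hit=ctrl.move_l(W([hx+r[0]*c+r[1]*s,hy-r[0]*s+r[1]*c,g[2]]),rot(f),50,threshold=25); st('%.3f'%f)
    if hit: print('STOP'); break
ctrl.hold(.5); st(); pic('side','s5'); pic('scene','c5')
im=cv2.imread('pics/s5.png')[120:320,180:460]; cv2.imwrite('pics/s5c.png',cv2.resize(im,None,fx=2.5,fy=2.5))
# gate top points -> angle
from cloud import cloud
for n in('s5','c5'):
    P,_=cloud(f'pics/{n}.npz'); A=(P-C)@R
    B=A[(A[:,2]>170)&(A[:,2]<186)&(A[:,0]<-106)&(A[:,1]>-115)&(A[:,1]<120)]
    ang=np.arctan2(-(B[:,0]+96),185-B[:,1]); far=B[B[:,1]<-60]
    print(n,len(B),np.percentile(ang,[10,50,90]).round(3),len(far),far.min(0).round(1) if len(far) else '',np.median(far,0).round(1) if len(far) else '')
```

```text
0.045 t12.9 cage [-133.1  -12.   224.3] F [ 0.6  0.7 -3. ] w12.8 gf59
0.090 t13.2 cage [-141.9  -10.2  224.3] F [ 0.8  1.1 -3.3] w13.2 gf59
0.135 t13.6 cage [-150.6   -7.9  224.3] F [ 1.5  0.1 -3.3] w13.0 gf59
0.180 t13.9 cage [-159.2   -5.3  224.3] F [ 1.3  0.  -3.4] w13.4 gf59
0.225 t14.2 cage [-167.8   -2.3  224.3] F [ 0.6 -0.  -3.6] w13.1 gf59
0.270 t14.6 cage [-176.1    1.1  224.3] F [ 1.6 -0.7 -2.8] w13.0 gf59
 t15.1 cage [-176.3    1.2  224.2] F [ 1.  -1.7 -2.7] w13.5 gf59
s5 1411 [0.249 0.381 1.43 ] 327 [-215.7 -106.8  170.3] [-180.   -85.3  179.1]
c5 1693 [0.226 0.328 1.516] 249 [-215.4 -105.5  170.2] [-171.   -83.7  180.6]
```

View pics/s5c.png

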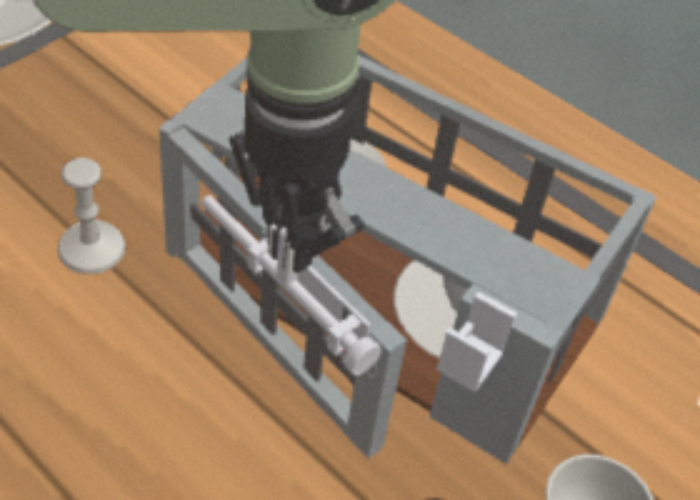

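The gate stands ajar with its free edge near (390,345) and the bolt still held. The handle's travel of about 52 mm matches 0.27 rad, the forces are small, and the candlestick and bowl have not moved. I'm handing it in.

```bash
python3 -c "
from plant import ctrl; print(ctrl.finish_job())"
```

```text
the job is handed in; nothing more can be done
None
```

Job handed in at about 15 s: the hasp is folded back to about 2.1 rad, the bolt is lifted and drawn about 46 mm clear of the keeper, and the gate is held by the handle at about 0.27 rad (free edge about 80 mm open).

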